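# Set and clamp the levelling foot of a blood sedimentation stand

## Robot

A 6-joint arm with a two-finger parallel gripper is mounted at the origin on a cart in front of the work surface, level with it; the furniture and walls round the work are solid. World frame = base frame: x ahead of the robot, y to its left, z up, the work surface at z = 0. Lengths are in mm, angles in rad, forces in N, time in s.
With the tool pointing down it reaches from about 275 to 1000 mm from the base axis. Payload 8.4 kg.
Tool frame: the origin (TCP) lies between the finger pads; the fingertips stand 11 mm ahead of it and the grasp point (between the pads) lies 8 mm behind it; z points along the fingers, y is the direction in which the jaws open and shut (so a half turn about z gives the same grasp; the last joint's range is limited). The gripper opens to 85 mm and grips with 20 to 120 N. Pads are 22 mm wide; open, the fingers measure 114 mm over their backs; the gripper's body (76 mm by 85 mm) begins 54 mm behind the grasp point. The pads swing forward as they close: fully open they stand 13 mm farther back than shut.
Start: joints at [1.306, 0.353, 1.633, -0, 1.155, -0.002], TCP at [162.364, 603.544, 242.281] pointing down, gripper open.
Joint ranges: [-2.63, 2.63], [-0.92, 2.1], [0.06, 2.66], [-1.3, 4.44], [0, 2.69], [-3.02, 3.02]. Speed limits (rad/s): [2.22, 2.22, 2.79, 3.14, 3.14, 3.14].

## Interface

Orientations are given as [roll, pitch, yaw] about the fixed x, y, z axes, in that order (R = Rz(yaw) Ry(pitch) Rx(roll)).
In Python, from rig import r, eyes gives the robot as it stands. The module is installed in compiled form; this text tells all that it offers.
- The arm moves only by the tool servo_tool, never from a script. Its argument "rows" is a list of rows, each a list of 3 entries, a list of its own where there are three numbers: the shift along the world's x, y, z in cm, then the turn about the world's z in rad, then the finger opening in cm, from 0 to 8.54. A call has 1 to 5 rows; each row shifts and turns the commanded pose from where the row before left it; what a row does not reach is not made up. A row lasts 1/12 s, in which the tool goes at most 41.7 mm and 7.16 degrees, less where a joint would pass 70% of its speed; a pose out of reach is approached as far as the arm can. A call is refused whole if a number of a shift passes 4.17 or a number of a turn 0.125, either way. A call with a gripper value outside its range is refused whole. The fingers move at their own pace and stop on an object; "squeeze" is the grip in N (left out, the last holds). Time passes only in rows, so rows that do not move let the fingers close. It gives the time, the measured TCP pose, the force and the opening at its end, in the units of the state.
- r.sense(): the state, without advancing time (a new reading comes with each control period).
- eyes.grab_frame(name): name is "side" or "top"; returns a dict with "frame" (420x560x3 uint8, red, green, blue), "depth" (420x560 float32, mm along the optical axis (not along the pixel's ray), 0 where there is no reading), "vertical_fov" (degrees; the focal length in pixels is half the picture's height over the tangent of half this angle, whatever the lens; pixels are square), "cx", "cy" (the principal point, pixels), "camera_from_world" (4x4, takes a point from world to camera coordinates). Camera axes: x right, y down, z forward; pixel columns grow to the right and rows downward; lengths in mm; the calibration is good to about 2 mm. A picture is of the moment at which its call begins.
- r.sign_off(): hands the job in, once; it reports no verdict.
The state is a dict: "clock": time; "qpos": joint angles; "qvel": joint speeds; "joint_efforts": joint torques, N m; "eef_pos": TCP position; "tcp_rot": TCP orientation; "contact_force": force on the tool from outside, world axes, zero at the start; "wrist_torque": the same for the moment, N m; "opening": opening from 0.0 (shut) to 1.0 (fully open).
Only numpy, scipy, OpenCV 4.12 (cv2) and the standard library are available. Lean on these libraries where they do the work, as an engineer would, in place of code of your own. Each camera call takes 0.05 s, during which the arm holds its last target.

## Task

The sedimentation stand stands on only three of its feet: its levelling foot, under the black knurled knob at one front corner, hangs clear of the worktop. Without pressing down on the stand, screw that foot down (clockwise) by feel, letting go to take a fresh grip as often as needed, until its rubber sole just bears lightly on the worktop and no further, so that it takes a little weight but does not jack the stand up. Let go of the knob, then swing the red clamping lever clockwise right to its stop so that the foot cannot shake loose on the road; do not shove the stand about or disturb the things around it.

Things in the scene. Friction and masses are not known exactly. Their poses are not given: they have to be found in the camera images.
- stand: Sedimentation stand, 6 kg, loose: blue-grey plate 220 x 200 mm, its top 30 mm up, tube rack 135 mm high along the back. Origin: centre of the base at worktop level; x to the rack (away from robot), y left, z up. Feet at x +-90, y +-80 mm; the one at x -90, y -80 (front right) is the levelling foot. More than about 10 N down on the knob rocks the stand on to the raised foot.
- foot_screw: Levelling screw, one piece: black knurled knob 34 mm across, 26 mm high, on a 10 mm thread with a foot disc and rubber sole. Origin: knob centre on the axis, about 83 mm up; z up, x to the knob's white mark. Over 62 mm up nothing else stands within 70 mm of the axis. Clockwise from above it goes down, knob and foot together, 1.5 mm a turn; thread torque 0.02 N m.
- foot_bush (a point): Brass bush of the levelling screw, on its axis, 44 mm above the worktop. The sole starts 0.2 to 1.1 mm clear of the worktop (0.8 to 4.7 rad of turning); it is pressed into its disc more or less deep, so heights do not tell when it touches. Then the rubber grips and twists: the torque on the knob rises by 0.01 to 0.02 N m per newton of load, some 15 N per radian, and stays when the hand stops.
- clamp_lever (a joint): Angle of the red clamping lever (rad): 0 open, pointing from its hub straight to the front (-x of the stand); grows clockwise seen from above; 1.4 is its stop, where it points left along the plate's front edge and is clamped. Starts between 0 and 0.3, stays where it is left; moving it takes about 2 N at the handle.
- lever_grip (a point): Point in the clamping lever's red handle, 55 mm from its pivot, 54 mm above the worktop; the handle is a round bar 13 mm thick, from 30 to 72 mm from the pivot, rising outward (from 47 to 57 mm). Local -x points along the lever from pivot to tip.
- lever_hub (a point): Pivot of the clamping lever (vertical axis), 43 mm above the worktop, 52 mm left of the screw axis on the clamp block; hub 21 mm across.
- bottle_brown: Brown bottle with black cap, 60 mm across, 142 mm high, standing right of the stand; leave alone. Origin: centre of its base.
- tape_roll: Roll of white tape standing on end, 33 mm across, 60 mm high, left of the stand; leave alone. Origin: centre of its base.
- needle_pack: Flat red and white needle packet, 30 x 86 x 9 mm, lying right of the levelling foot; leave alone. Origin: centre of its underside.

How it is judged (in metres and radians):
On the way, in this order (a step that is already met when the one before it is completed fails the run):
1. the levelling foot bears lightly on the worktop (1 to 10 N) with the knob let go (contact force between foot_screw and worktop_c0 between 1 and 10 N and contact force between the fingers and foot_screw below 0.1 N), for 0.3 s.
2. the clamping lever is swung to its stop (value of joint clamp_lever above 1.25 rad), for 0.1 s.
At the end, for the whole second after the job is handed in: The stand rests level and still (tilt under 0.01 rad) with the levelling foot bearing on the worktop with 1 to 10 N, and the clamping lever at 1.25 rad or more (contact force between foot_screw and worktop_c0 between 1 and 10 N and value of joint clamp_lever above 1.25 rad and angle between stand's own z axis and vertical below 0.01 rad and linear speed of stand below 0.01 m/s); the robot touches nothing.
It fails at once if the levelling foot is pressed on the worktop with more than 40 N (contact force between foot_screw and worktop_c0 above 40 N).
It fails at once if the stand is shoved more than 25 mm or tipped more than 0.06 rad (distance of stand from where it was at the start of the episode above 0.025 m or angle between stand's own z axis and vertical above 0.06 rad).
It fails at once if a bystander is moved more than 15 mm or tipped over (distance of any of bottle_brown, tape_roll, needle_pack from where it was at the start of the episode above 0.015 m or angle between any of bottle_brown, tape_roll, needle_pack's own z axis and vertical above 0.3 rad).
It also fails if it takes over 72 s, if anything falls off the work surface, if the arm or the gripper's body presses on something with over 40 N, if the wrist force passes 120 N, or if a joint passes its speed limit or range.

## Working session

There is one attempt and no reset: what is moved stays moved. The work goes in short steps, Python scripts to look and compute and a tool call to move; the robot and the scene stay as the last step left them, time stands still between calls to the robot, and variables do not carry over. Pictures are saved under pics/ and viewed, and the job is handed in when it is done.

Besides the shell and the picture viewer there is one more tool, called after "Emit:" in YAML: its name, and indented under it one key for each argument. servo_tool: Moves the arm, as the interface text tells. Its arguments: {"type":"object","properties":{"rows":{"type":"array"},"squeeze":{"type":"number"}},"required":["rows"]}

```bash
mkdir -p pics; ls; cat > h.py <<'E'
import numpy as np, cv2
from rig import r, eyes
def grab(n):
    d=eyes.grab_frame(n); h=d["frame"].shape[0]
    d["f"]=h/2/np.tan(np.radians(d["vertical_fov"])/2); return d
def ray(d,u,v,z):
    T=np.linalg.inv(np.array(d["camera_from_world"])); 
    k=T[:3,:3]@np.array([(u-d["cx"])/d["f"],(v-d["cy"])/d["f"],1]); o=T[:3,3]
    return o+k*(z-o[2])/k[2]
def pt(d,u,v):
    T=np.linalg.inv(np.array(d["camera_from_world"])); z=d["depth"][int(v),int(u)]
    return T[:3,:3]@(z*np.array([(u-d["cx"])/d["f"],(v-d["cy"])/d["f"],1]))+T[:3,3]
def proj(d,p):
    c=np.array(d["camera_from_world"])@np.append(p,1); return d["f"]*c[0]/c[2]+d["cx"],d["f"]*c[1]/c[2]+d["cy"]
def save(d,n): cv2.imwrite("pics/"+n,d["frame"][:,:,::-1])
E
python3 - <<'E'
from h import *
for n in("top","side"):
    d=grab(n); save(d,n+"0.png"); print(n,d["f"],d["cx"],d["cy"],np.linalg.inv(np.array(d["camera_from_world"])).round(2).tolist())
print(r.sense())
E
```

```text
pics
top 541.943228742948 281.72628287426693 209.35907242412452 [[0.02, -1.0, 0.09, 493.91], [-1.0, -0.02, 0.0, 70.03], [0.0, -0.09, -1.0, 1142.68], [0.0, 0.0, 0.0, 1.0]]
side 471.2566299428861 287.4715165736014 212.92835151611487 [[-0.97, -0.14, 0.22, 414.1], [-0.26, 0.53, -0.81, 783.02], [-0.0, -0.84, -0.55, 553.85], [0.0, 0.0, 0.0, 1.0]]
{'clock': 0.1, 'qpos': array([ 1.30558004e+00,  3.53585169e-01,  1.63405905e+00, -1.33205391e-06,
        1.15518980e+00, -2.38407405e-03]), 'qvel': array([-0.00027113, -0.00150282, -0.00072056, -0.0014583 , -0.00139795,
       -0.00143347]), 'joint_efforts': array([-1.00868085e-03, -6.06358409e+01, -3.42817211e+01,  6.75209230e-05,
        3.95436931e-03, -5.10882694e-05]), 'eef_pos': array([162.26857298, 603.14280459, 241.63312456]), 'tcp_rot': array([-3.14035129e+00, -1.74151008e-06,  2.87876098e+00]), 'contact_force': array([0.02109442, 0.80730094, 0.39058413]), 'wrist_torque': array([-0.00249995, -0.03559693,  0.06099172]), 'opening': 0.9989032794625092}
```

View pics/top0.png

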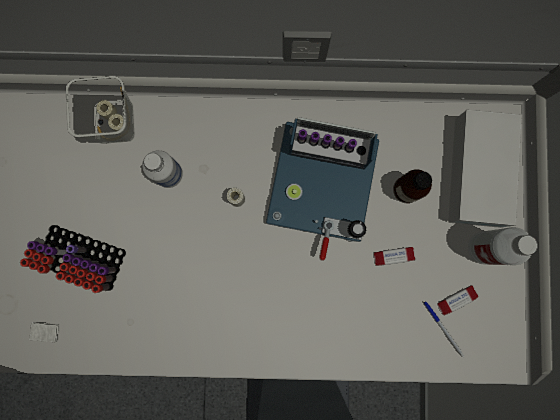

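View pics/side0.png

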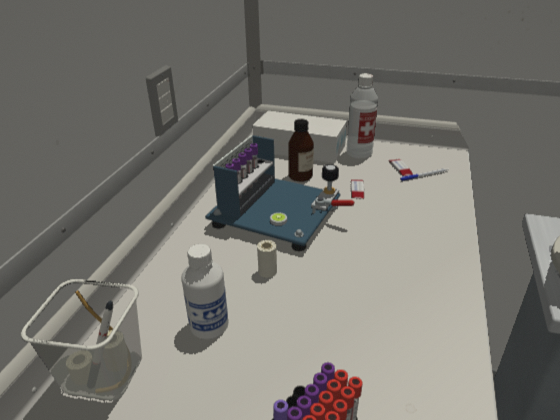

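```bash
python3 - <<'E'
from h import *
d=grab("top"); s=grab("side")
im=d["frame"][200:265,255:420]; cv2.imwrite("pics/c1.png",cv2.resize(im[:,:,::-1],None,fx=4.8,fy=4.8,interpolation=cv2.INTER_CUBIC))
im=s["frame"][140:260,200:380]; cv2.imwrite("pics/c2.png",cv2.resize(im[:,:,::-1],None,fx=4.4,fy=4.4,interpolation=cv2.INTER_CUBIC))
# knob by depth in top
T=np.linalg.inv(np.array(d["camera_from_world"]))
v,u=np.mgrid[0:420,0:560]
z=d["depth"]; P=np.stack([(u-d["cx"])/d["f"]*z,(v-d["cy"])/d["f"]*z,z],-1)@T[:3,:3].T+T[:3,3]
m=(P[...,2]>85)&(P[...,2]<106)&(abs(u-356)<14)&(abs(v-230)<14)
print(m.sum(),P[m].mean(0),P[m].min(0),P[m].max(0))
c,rad=cv2.minEnclosingCircle(np.argwhere(m)[:,::-1].astype(np.float32)); print(c,rad,ray(d,*c,96))
# plate by blue mask
f=d["frame"].astype(int); b=(f[...,2]>f[...,0]+20)&(abs(P[...,2]-30)<6)&(u>255)&(u<385)&(v>110)&(v<250)
rc=cv2.minAreaRect(P[b][:,:2].astype(np.float32)); print(b.sum(),rc,cv2.boxPoints(rc))
red=(f[...,0]>110)&(f[...,1]<70)&(u>300)&(u<345)&(v>220)&(v<270)
Q=np.argwhere(red)[:,::-1].astype(np.float32); print(len(Q),Q.min(0),Q.max(0),P[red].mean(0))
l=cv2.fitLine(Q,2,0,.01,.01).ravel(); t=(Q-l[2:])@l[:2]
for k in(t.min(),t.max()): print(l[2:]+k*l[:2],ray(d,*(l[2:]+k*l[:2]),54))
E
```

```text
253 [558.26852894 -75.48420032  95.3792674 ] [542.35300644 -93.70370479  85.44224754] [575.65750958 -59.23014996 101.16310245]
(356.76666259765625, 228.89999389648438) 9.298724174499512 [558.03864812 -75.45131027  96.        ]
5752 ((661.2381591796875, -13.583770751953125), (196.5002899169922, 217.6008758544922), 80.20692443847656) [[ 537.3117    -91.89635 ]
 [ 751.74176  -128.90817 ]
 [ 785.1646     64.728806]
 [ 570.73456   101.74063 ]]
4 [322. 246.] [325. 259.] [507.20757158 -14.74035876  60.13005696]
[322.8806  258.83008] [499.08684916 -14.10063796  54.        ]
[324.83218 245.97452] [524.84699964 -17.60200999  54.        ]
```

View pics/c1.png

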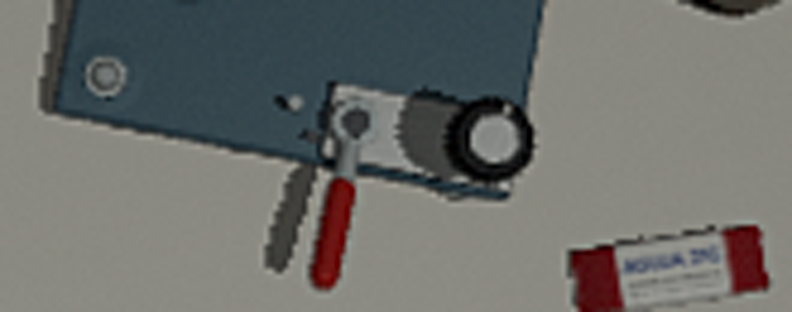

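View pics/c2.png

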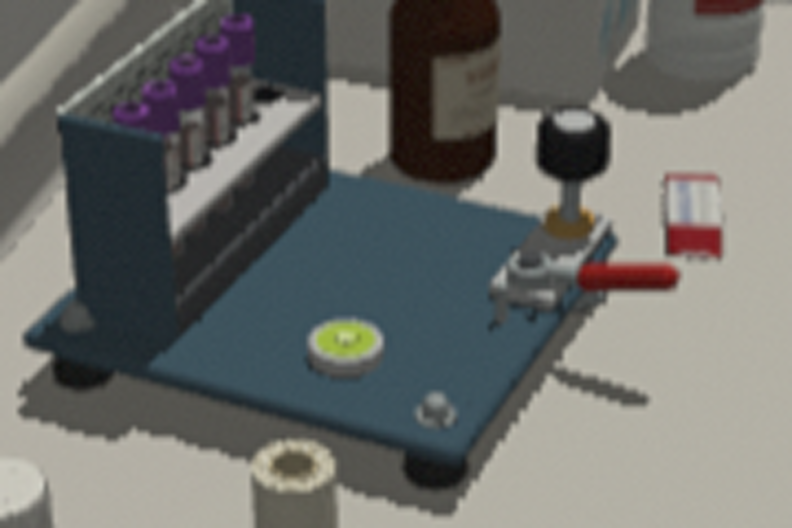

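```bash
python3 - <<'E'
from h import *
s=grab("side"); d=grab("top")
for z in(96,):
    print("side top-centre",ray(s,330.5,167.3,z))
g=s["frame"][160:182,316:346].astype(int).sum(2); dark=(g<90).astype(np.uint8)
P=np.argwhere(dark)[:,::-1]+[316,160]; print(len(P),P.min(0),P.max(0),P.mean(0), "mid",ray(s,*P.mean(0),84))
print("proj",proj(s,[558.3,-75.8,96]),proj(s,[558.3,-75.8,83]),proj(d,[558.3,-75.8,96]))
print("hub top view",ray(d,329,225,50), "knob centre white",ray(d,255+494/4.8,200+137/4.8,96))
print("hub side",ray(s,200+528/4.4,140+262/4.4,50))
E
```

```text
side top-centre [556.72692367 -77.01901839  96.        ]
142 [323 167] [337 180] [329.68309859 174.28169014] mid [556.31128205 -68.75830381  84.        ]
proj (np.float64(329.64053429063887), np.float64(167.47675200748878)) (np.float64(329.3610668912323), np.float64(173.01607827323465)) (np.float64(356.94830633803366), np.float64(228.76921285656277))
hub top view [567.43868436 -25.6782759   50.        ] knob centre white [558.78410282 -77.6682302   96.        ]
hub side [565.44486083 -20.37079723  50.        ]
```

Emit:
servo_tool:
  rows:
    - [[1.9,-3.2,0],0.06,6.0]
    - [[1.9,-3.2,0],0.06,6.0]
    - [[1.9,-3.2,0],0.06,6.0]
    - [[1.9,-3.2,0],0.06,6.0]
    - [[1.9,-3.2,0],0.06,6.0]
  squeeze: 20

```text
clock: 0.72
eef_pos: [257.8, 442.0, 242.3]
tcp_rot: [3.142, 0.0, -3.101]
contact_force: [0.7, -0.1, 0.4]
opening: 0.706
```

Emit:
servo_tool:
  rows:
    - [[1.9,-3.2,0],0.06,6.0]
    - [[1.9,-3.2,0],0.06,6.0]
    - [[1.9,-3.2,0],0.06,6.0]
    - [[1.9,-3.2,0],0.06,6.0]
    - [[1.9,-3.2,0],0.06,6.0]

```text
clock: 1.13
eef_pos: [352.9, 281.9, 242.5]
tcp_rot: [3.141, 0.001, -2.801]
contact_force: [1.1, 0.8, -0.1]
opening: 0.703
```

Emit:
servo_tool:
  rows:
    - [[1.9,-3.2,0],0.06,6.0]
    - [[1.9,-3.2,0],0.06,6.0]
    - [[1.9,-3.2,0],0.06,6.0]
    - [[1.9,-3.2,0],0.06,6.0]
    - [[1.9,-3.2,0],0.06,6.0]

```text
clock: 1.55
eef_pos: [448.0, 121.8, 242.6]
tcp_rot: [-3.141, 0.001, -2.501]
contact_force: [1.7, 0.9, -0.7]
opening: 0.7
```

Emit:
servo_tool:
  rows:
    - [[1.9,-3.2,0],0.06,6.0]
    - [[1.9,-3.2,0],0.06,6.0]
    - [[1.9,-3.2,0],0.06,6.0]
    - [[1.9,-3.2,0],0.06,6.0]
    - [[1.5,-3.2,0],0.06,6.0]

```text
clock: 1.97
eef_pos: [539.5, -38.4, 242.4]
tcp_rot: [-3.141, 0.0, -2.202]
contact_force: [0.5, 0.4, 1.0]
opening: 0.703
```

```bash
python3 -c "
from h import *
print(r.sense())"
```

```text
{'clock': 1.9667, 'qpos': array([-7.39051389e-02,  2.21969674e-01,  1.81407967e+00,  7.97361215e-05,
        1.10475428e+00, -2.58454704e+00]), 'qvel': array([-0.69976975,  0.30572108, -0.39174848,  0.00232864,  0.08993366,
       -1.41117838]), 'joint_efforts': array([  3.98437098, -52.74321556, -30.40302515,  -0.17855227,
         0.05377561,   2.27435969]), 'eef_pos': array([539.47981071, -38.41528112, 242.41308522]), 'tcp_rot': array([-3.14096058e+00,  4.77633146e-04, -2.20178273e+00]), 'contact_force': array([0.52463156, 0.43698133, 0.95043902]), 'wrist_torque': array([-0.0223544 , -0.05315985, -0.02458092]), 'opening': 0.7033680935246905}
```

Emit:
servo_tool:
  rows:
    - [[0.9,-1.8,0],0.07,5.5]
    - [[0.9,-1.8,0],0.08,5.5]
    - [[0,0,0],0,5.5]

```text
clock: 2.22
eef_pos: [557.8, -75.5, 242.2]
tcp_rot: [-3.14, -0.001, -2.052]
contact_force: [-0.4, 0.4, 0.4]
opening: 0.639
```

```bash
python3 -c "
from h import *
s=r.sense();print(s['qpos'],s['eef_pos'],s['wrist_torque'],s['contact_force'],s['opening'])
d=grab('side');save(d,'s1.png')
im=d['frame'][60:220,240:420]; cv2.imwrite('pics/s1c.png',cv2.resize(im[:,:,::-1],None,fx=3.7,fy=3.7))"
```

```text
[-1.36584067e-01  2.56412889e-01  1.76894810e+00 -1.07849872e-03
  1.11504266e+00 -2.79636185e+00] [557.80916886 -75.47531623 242.23452807] [0.02327652 0.02567156 0.01678552] [-0.44456575  0.4110284   0.41869576] 0.6387028482994767
```

View pics/s1c.png

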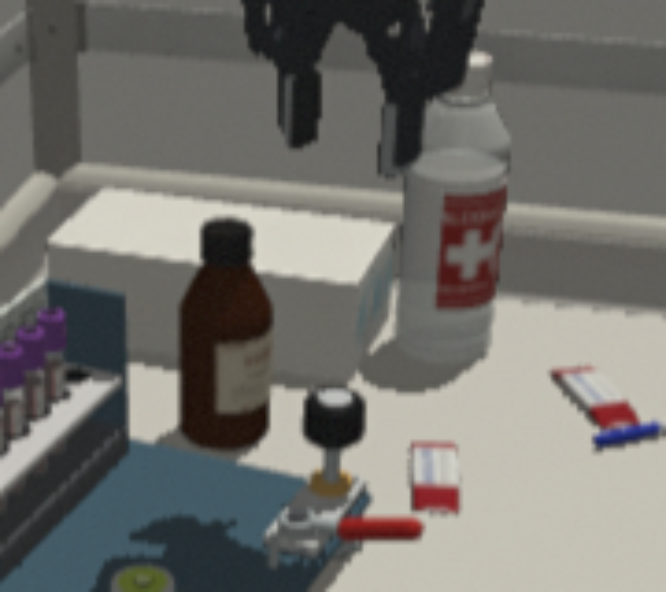

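The picture shows the open fingers hanging above the knob (crop 333,400), with its surroundings clear. I'll go down now.

Emit:
servo_tool:
  rows:
    - [[0,0,-3.5],0,5.5]
    - [[0,0,-3.5],0,5.5]
    - [[0,0,-3.5],0,5.5]
    - [[0,0,-3.0],0,5.5]
    - [[0.03,-0.03,-2.2],0,5.5]

```text
clock: 2.68
eef_pos: [554.8, -71.5, 82.8]
tcp_rot: [3.139, -0.001, -2.056]
contact_force: [-0.7, -0.6, 0.3]
opening: 0.647
```

Emit:
servo_tool:
  rows:
    - [[0,0,-0.5],0,5.5]
    - [[0,0,0],0,5.5]

```text
clock: 2.85
eef_pos: [555.3, -71.8, 79.0]
tcp_rot: [3.138, -0.001, -2.055]
contact_force: [0.4, -0.3, 0.9]
opening: 0.642
```

```bash
python3 -c "
from h import *
s=r.sense();print(s['qpos'],s['eef_pos'],s['wrist_torque'],s['contact_force'],s['opening'])
d=grab('side')
im=d['frame'][100:250,260:400]; cv2.imwrite('pics/s2c.png',cv2.resize(im[:,:,::-1],None,fx=3.9,fy=3.9,interpolation=2))
d=grab('top')
im=d['frame'][170:280,290:420]; cv2.imwrite('pics/t2c.png',cv2.resize(im[:,:,::-1],None,fx=4.5,fy=4.5,interpolation=2))"
```

```text
[-1.31426457e-01  4.62972477e-01  1.89538627e+00  2.35852250e-04
  7.86664075e-01 -2.78903612e+00] [555.26689287 -71.83093871  79.04280875] [ 0.0139038   0.00786454 -0.00423963] [ 0.38209315 -0.32994924  0.87697307] 0.6419846658211713
```

View pics/s2c.png

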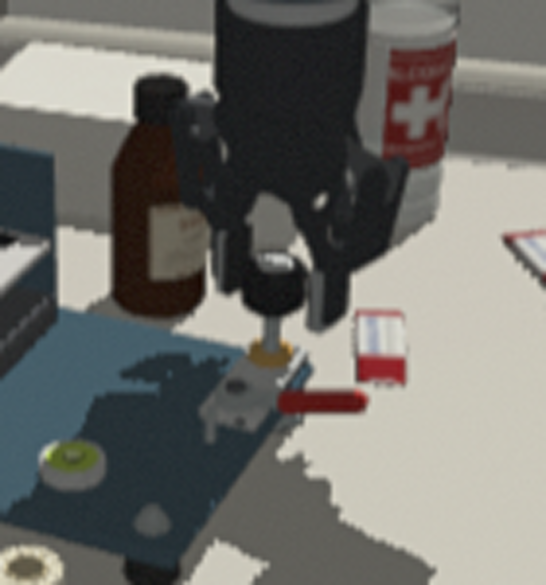

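View pics/t2c.png

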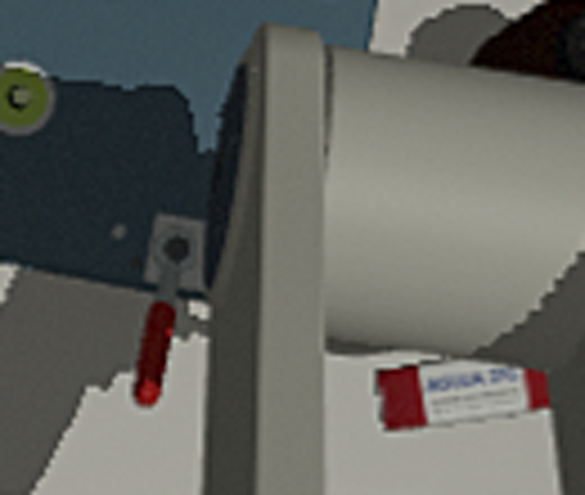

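Emit:
servo_tool:
  rows:
    - [[0.28,-0.44,0],0,4.5]
    - [[0,0,0],0,4.0]
    - [[0,0,0],0,3.8]

```text
clock: 3.2
eef_pos: [560.2, -77.4, 81.6]
tcp_rot: [-3.14, 0.001, -2.055]
contact_force: [0.2, 0.4, 0.9]
opening: 0.448
```

Emit:
servo_tool:
  rows:
    - [[0,0,0],0,3.7]

```text
clock: 3.28
eef_pos: [559.9, -77.3, 81.2]
tcp_rot: [-3.14, 0.0, -2.055]
contact_force: [0.3, -0.6, -0.4]
opening: 0.435
```

Emit:
servo_tool:
  rows:
    - [[0,0,0],0,3.6]

```text
clock: 3.37
eef_pos: [559.4, -77.2, 80.8]
tcp_rot: [-3.141, 0.0, -2.055]
contact_force: [-1.0, -0.3, 0.8]
opening: 0.421
```

Emit:
servo_tool:
  rows:
    - [[0,0,0],0,3.5]

```text
clock: 3.45
eef_pos: [559.0, -77.0, 80.5]
tcp_rot: [3.141, -0.0, -2.055]
contact_force: [-2.9, 1.3, 1.2]
opening: 0.413
```

Emit:
servo_tool:
  rows:
    - [[0,0,0],0,3.7]
    - [[0,0,0],0,3.7]
    - [[0,0,0],0,3.7]

```text
clock: 3.7
eef_pos: [559.7, -77.3, 80.3]
tcp_rot: [-3.141, 0.0, -2.054]
contact_force: [0.1, 0.5, 0.4]
opening: 0.43
```

Emit:
servo_tool:
  rows:
    - [[0,0,0],0,3.7]
    - [[0,0,0],0,3.6]
    - [[0,0,0],0,3.5]

```text
clock: 3.95
eef_pos: [559.0, -77.0, 80.1]
tcp_rot: [3.141, -0.0, -2.054]
contact_force: [-1.4, 1.6, 2.1]
opening: 0.408
```

Emit:
servo_tool:
  rows:
    - [[-0.1,0.05,-0.1],0,3.7]
    - [[0,0,0],0,3.6]
    - [[0,0,0],0,3.4]
    - [[0,0,0],0,3.2]

```text
clock: 4.28
eef_pos: [558.5, -76.7, 79.3]
tcp_rot: [-3.141, 0.0, -2.054]
contact_force: [-0.2, 0.1, -0.3]
opening: 0.384
```

```bash
cat > st.py <<'E'
from h import *
s=r.sense();print("t",s['clock'],"q6",s['qpos'][5].round(3),s['eef_pos'].round(2),"yaw",s['tcp_rot'][2].round(3),"Tq",s['wrist_torque'].round(3),"F",s['contact_force'].round(1),s['opening'].round(4),"eff6",s['joint_efforts'][5].round(3))
E
python3 st.py
```

```text
Traceback (most recent call last):
  File "st.py", line 2, in <module>
    s=r.sense();print("t",s['clock'],"q6",s['qpos'][5].round(3),s['eef_pos'].round(2),"yaw",s['tcp_rot'][2].round(3),"Tq",s['wrist_torque'].round(3),"F",s['contact_force'].round(1),s['opening'].round(4),"eff6",s['joint_efforts'][5].round(3))
                                                                                                                                                                                     ^^^^^^^^^^^^^^^^^^
AttributeError: 'float' object has no attribute 'round'
```

```bash
sed -i "s/s\['opening'\].round(4)/round(s['opening'],4)/" st.py; python3 st.py
```

```text
t 4.2833 q6 -2.797 [558.5  -76.68  79.32] yaw -2.054 Tq [0.004 0.071 0.039] F [-0.2  0.1 -0.3] 0.3845 eff6 0.006
```

Emit:
servo_tool:
  rows:
    - [[0,0,0],-0.1,3.2]
    - [[0,0,0],-0.1,3.2]
    - [[0,0,0],-0.1,3.2]
    - [[0,0,0],0,3.2]

```text
clock: 4.62
eef_pos: [558.6, -76.8, 79.3]
tcp_rot: [-3.141, 0.0, -2.359]
contact_force: [-0.1, 0.1, -0.6]
opening: 0.386
```

```bash
python3 st.py
```

```text
t 4.6167 q6 -2.493 [558.62 -76.76  79.28] yaw -2.359 Tq [-0.067  0.005 -0.048] F [-0.1  0.1 -0.6] 0.3855 eff6 1.788
```

```bash
cat > av.py <<'E'
from h import *
import sys
T=[];F=[]
for i in range(int(sys.argv[1]) if len(sys.argv)>1 else 6):
    eyes.grab_frame("side"); s=r.sense(); T.append(s['wrist_torque']); F.append(s['contact_force'])
T=np.array(T);F=np.array(F)
print("t",round(s['clock'],2),"q6",s['qpos'][5].round(3),s['eef_pos'].round(2),"yaw",s['tcp_rot'][2].round(3),"Tz",T[:,2].mean().round(4),"sd",T[:,2].std().round(3),"F",F.mean(0).round(2),round(s['opening'],3))
E
python3 av.py 8
```

```text
t 5.02 q6 -2.498 [558.61 -76.74  79.29] yaw -2.353 Tz 0.0103 sd 0.016 F [ 0.95 -0.88 -1.  ] 0.388
```

Emit:
servo_tool:
  rows:
    - [[0,0,0],-0.1,3.2]
    - [[0,0,-0.01],-0.1,3.2]
    - [[0,0,0],-0.1,3.2]
    - [[0,0,0],0,3.2]

```text
clock: 5.35
eef_pos: [558.7, -76.8, 79.2]
tcp_rot: [-3.141, 0.0, -2.658]
contact_force: [0.6, -2.1, -1.3]
opening: 0.387
```

```bash
python3 av.py 6; mkdir -p x; python3 - <<'E'
from h import *
d=grab('side'); save(d,'s3.png')
im=d['frame'][100:250,260:400]; cv2.imwrite('pics/s3c.png',cv2.resize(im[:,:,::-1],None,fx=3.9,fy=3.9,interpolation=2))
E
```

```text
t 5.65 q6 -2.199 [558.69 -76.83  79.24] yaw -2.652 Tz 0.0022 sd 0.025 F [ 2.22 -2.77 -1.88] 0.392
```

View pics/s3c.png

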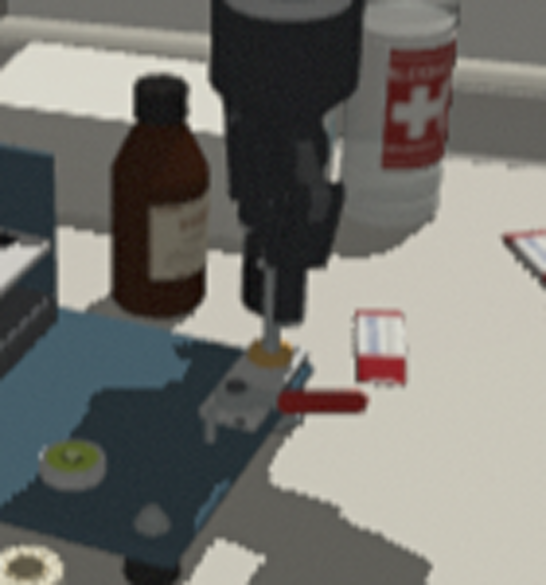

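Emit:
servo_tool:
  rows:
    - [[0.02,-0.02,-0.01],-0.1,3.2]
    - [[0.01,-0.01,-0.01],-0.1,3.2]
    - [[0,0,-0.01],-0.1,3.2]
    - [[0,0,0],0,3.2]

```text
clock: 6.03
eef_pos: [558.8, -77.0, 79.1]
tcp_rot: [-3.142, 0.0, -2.958]
contact_force: [1.1, -2.0, 1.7]
opening: 0.389
```

```bash
python3 av.py 6
```

```text
t 6.33 q6 -1.899 [558.79 -77.    79.05] yaw -2.952 Tz 0.0017 sd 0.047 F [-0.11 -2.71  2.67] 0.392
```

Emit:
servo_tool:
  rows:
    - [[0,-0.01,0],-0.1,3.2]
    - [[0,-0.01,0],-0.1,3.2]
    - [[0,0,0],-0.1,3.2]
    - [[0,0,0],0,3.2]

```text
clock: 6.67
eef_pos: [558.8, -77.1, 79.0]
tcp_rot: [3.142, 0.0, 3.026]
contact_force: [-0.4, -2.0, 2.8]
opening: 0.39
```

```bash
python3 av.py 6
```

```text
t 6.97 q6 -1.6 [558.81 -77.13  78.97] yaw 3.031 Tz 0.0038 sd 0.033 F [-0.43 -2.37  4.28] 0.387
```

Emit:
servo_tool:
  rows:
    - [[0,-0.01,0.015],-0.1,3.2]
    - [[0,0,0],-0.1,3.2]
    - [[0,0,0],-0.1,3.2]
    - [[0,0,0],0,3.2]

```text
clock: 7.3
eef_pos: [558.7, -77.3, 78.9]
tcp_rot: [-3.142, -0.0, 2.726]
contact_force: [0.8, -2.9, 1.7]
opening: 0.389
```

```bash
python3 av.py 6
```

```text
t 7.6 q6 -1.3 [558.73 -77.28  78.97] yaw 2.731 Tz -0.0038 sd 0.032 F [ 0.4  -2.82  1.5 ] 0.387
```

Emit:
servo_tool:
  rows:
    - [[0,-0.02,0],-0.1,3.2]
    - [[0,0,0],-0.1,3.2]
    - [[0,0,0],-0.1,3.2]
    - [[0,0,0],0,3.2]

```text
clock: 7.93
eef_pos: [558.6, -77.4, 78.9]
tcp_rot: [-3.142, -0.0, 2.426]
contact_force: [1.3, -3.0, 0.7]
opening: 0.394
```

```bash
python3 av.py 8
```

```text
t 8.33 q6 -1.0 [558.66 -77.38  78.93] yaw 2.43 Tz 0.0088 sd 0.046 F [ 0.42 -1.48 -0.05] 0.388
```

Emit:
servo_tool:
  rows:
    - [[0,-0.01,0],-0.1,3.2]
    - [[0,0,-0.01],-0.1,3.2]
    - [[0,0,0],-0.1,3.2]
    - [[0,0,0],0,3.2]

```text
clock: 8.67
eef_pos: [558.6, -77.5, 78.8]
tcp_rot: [-3.141, -0.0, 2.125]
contact_force: [-0.2, -1.6, 0.3]
opening: 0.389
```

```bash
python3 av.py 8
```

```text
t 9.07 q6 -0.7 [558.55 -77.54  78.83] yaw 2.13 Tz 0.0067 sd 0.017 F [-0.68 -1.32 -0.54] 0.39
```

Emit:
servo_tool:
  rows:
    - [[-0.01,-0.01,0],-0.1,3.2]
    - [[0,0,-0.01],-0.1,3.2]
    - [[0,0,0],-0.1,3.2]
    - [[0,0,0],0,3.2]

```text
clock: 9.4
eef_pos: [558.4, -77.6, 78.8]
tcp_rot: [-3.141, -0.0, 1.825]
contact_force: [-0.2, -1.2, 0.1]
opening: 0.392
```

```bash
python3 av.py 8
```

```text
t 9.8 q6 -0.4 [558.42 -77.58  78.75] yaw 1.83 Tz 0.0181 sd 0.043 F [-1.35 -0.73  0.15] 0.392
```

Emit:
servo_tool:
  rows:
    - [[-0.02,0,0],-0.1,3.2]
    - [[0,0,-0.01],-0.1,3.2]
    - [[0,0,0],-0.1,3.2]
    - [[0,0,0],0,3.2]

```text
clock: 10.13
eef_pos: [558.3, -77.6, 78.7]
tcp_rot: [-3.141, -0.0, 1.525]
contact_force: [-2.2, -0.4, 0.1]
opening: 0.39
```

```bash
python3 av.py 8
```

```text
t 10.53 q6 -0.1 [558.31 -77.6   78.7 ] yaw 1.53 Tz 0.0031 sd 0.039 F [-2.42 -0.33  0.32] 0.391
```

Emit:
servo_tool:
  rows:
    - [[-0.02,0.01,0],-0.1,3.2]
    - [[-0.01,0,-0.01],-0.1,3.2]
    - [[0,0,0],-0.1,3.2]
    - [[0,0,0],0,3.2]

```text
clock: 10.87
eef_pos: [558.2, -77.6, 78.6]
tcp_rot: [-3.142, 0.0, 1.225]
contact_force: [-1.6, -1.4, -0.2]
opening: 0.392
```

```bash
python3 av.py 8
```

```text
t 11.27 q6 0.2 [558.15 -77.59  78.63] yaw 1.23 Tz 0.0249 sd 0.027 F [-2.13 -0.53 -0.38] 0.392
```

Emit:
servo_tool:
  rows:
    - [[-0.02,0.01,0],-0.1,3.2]
    - [[-0.01,0,-0.01],-0.1,3.2]
    - [[0,0,0],0,3.2]

```text
clock: 11.52
eef_pos: [558.1, -77.5, 78.6]
tcp_rot: [3.141, -0.0, 1.025]
contact_force: [-1.7, -1.7, -0.6]
opening: 0.387
```

```bash
python3 av.py 10
```

```text
t 12.02 q6 0.401 [558.06 -77.51  78.61] yaw 1.029 Tz 0.0258 sd 0.039 F [-1.18 -1.35  0.24] 0.389
```

Emit:
servo_tool:
  rows:
    - [[-0.01,0,0],-0.1,3.2]
    - [[0,0,-0.01],-0.1,3.2]
    - [[0,0,0],0,3.2]

```text
clock: 12.27
eef_pos: [558.0, -77.4, 78.6]
tcp_rot: [3.141, -0.0, 0.825]
contact_force: [-0.8, -2.3, 2.6]
opening: 0.392
```

```bash
python3 av.py 10
```

```text
t 12.77 q6 0.601 [557.97 -77.45  78.57] yaw 0.829 Tz 0.0736 sd 0.023 F [-0.8  -1.02  2.42] 0.389
```

Emit:
servo_tool:
  rows:
    - [[0,0,0.01],-0.05,3.2]
    - [[0,0,0],-0.05,3.2]
    - [[0,0,0],0,3.2]

```text
clock: 13.02
eef_pos: [557.9, -77.4, 78.6]
tcp_rot: [3.141, -0.0, 0.727]
contact_force: [-0.5, 0.1, 2.5]
opening: 0.39
```

```bash
python3 av.py 14
```

```text
t 13.72 q6 0.701 [557.93 -77.45  78.6 ] yaw 0.729 Tz 0.1177 sd 0.05 F [ 0.35 -0.25  2.27] 0.39
```

Emit:
servo_tool:
  rows:
    - [[0,0,0.01],0,3.2]
    - [[0,0,0],0,3.2]

```text
clock: 13.88
eef_pos: [557.9, -77.4, 78.6]
tcp_rot: [3.141, -0.0, 0.729]
contact_force: [1.0, -0.9, 0.9]
opening: 0.391
```

```bash
python3 av.py 14
```

```text
t 14.58 q6 0.701 [557.87 -77.43  78.6 ] yaw 0.729 Tz 0.1028 sd 0.039 F [ 2.25  0.25 -0.62] 0.39
```

Emit:
servo_tool:
  rows:
    - [[0,0,0],0,3.6]
    - [[0,0,0],0,4.0]
    - [[0,0,0],0,4.5]
    - [[0,0,0],0,4.5]
    - [[0,0,0],0,4.5]

```text
clock: 15.0
eef_pos: [557.5, -77.4, 78.6]
tcp_rot: [-3.141, 0.0, 0.729]
contact_force: [0.5, -0.2, 0.5]
opening: 0.533
```

```bash
python3 av.py 10
```

```text
t 15.5 q6 0.701 [557.78 -77.44  78.65] yaw 0.729 Tz 0.0107 sd 0.029 F [-0.34  0.05 -0.36] 0.525
```

Emit:
servo_tool:
  rows:
    - [[0,0,0],0,3.8]
    - [[0,0,0],0,3.5]
    - [[0,0,0],0,3.2]
    - [[0,0,0],0,3.2]

```text
clock: 15.83
eef_pos: [557.8, -77.5, 78.8]
tcp_rot: [3.141, -0.0, 0.729]
contact_force: [-1.3, -0.3, 2.1]
opening: 0.39
```

```bash
python3 av.py 10
```

```text
t 16.33 q6 0.701 [557.83 -77.52  78.73] yaw 0.729 Tz 0.0122 sd 0.015 F [-0.38 -0.43  2.57] 0.387
```

Emit:
servo_tool:
  rows:
    - [[0,0,0],-0.06,3.2]
    - [[0,0,0],0,3.2]

```text
clock: 16.5
eef_pos: [557.8, -77.5, 78.7]
tcp_rot: [3.141, -0.0, 0.666]
contact_force: [-1.2, -0.4, 3.5]
opening: 0.389
```

```bash
python3 av.py 14
```

```text
t 17.2 q6 0.761 [557.84 -77.47  78.72] yaw 0.669 Tz 0.0702 sd 0.036 F [-0.83 -0.78  4.95] 0.393
```

Emit:
servo_tool:
  rows:
    - [[0,0,0.02],0,3.2]
    - [[0,0,0],-0.06,3.2]
    - [[0,0,0],0,3.2]

```text
clock: 17.45
eef_pos: [557.8, -77.5, 78.7]
tcp_rot: [-3.142, 0.0, 0.606]
contact_force: [-0.4, -0.0, 3.0]
opening: 0.392
```

```bash
python3 av.py 16
```

```text
t 18.25 q6 0.821 [557.79 -77.44  78.77] yaw 0.609 Tz 0.1302 sd 0.031 F [ 0.43 -1.16  0.77] 0.389
```

Emit:
servo_tool:
  rows:
    - [[0,0,0],0,3.6]
    - [[0,0,0],0,4.0]
    - [[0,0,0],0,4.5]
    - [[0,0,0],0,5.0]
    - [[0,0,0],0,5.5]

```text
clock: 18.67
eef_pos: [557.7, -77.4, 78.8]
tcp_rot: [-3.141, 0.0, 0.609]
contact_force: [0.5, 0.0, -0.4]
opening: 0.644
```

Emit:
servo_tool:
  rows:
    - [[0,0,1.0],0,5.5]
    - [[0,0,2.0],0,5.5]
    - [[0,0,3.0],0,5.5]
    - [[0,0,3.0],0,5.5]
    - [[0,0,0],0,5.5]

```text
clock: 19.08
eef_pos: [561.0, -77.9, 175.1]
tcp_rot: [3.136, -0.006, 0.609]
contact_force: [1.9, -0.2, 0.3]
opening: 0.645
```

```bash
python3 av.py 6;python3 - <<'E'
from h import *
d=grab('side')
im=d['frame'][100:250,230:400]; cv2.imwrite('pics/s4c.png',cv2.resize(im[:,:,::-1],None,fx=3.9,fy=3.9,interpolation=2))
E
```

```text
t 19.38 q6 0.821 [556.92 -77.34 167.8 ] yaw 0.609 Tz 0.0076 sd 0.033 F [-0.21 -0.1  -0.01] 0.644
```

View pics/s4c.png

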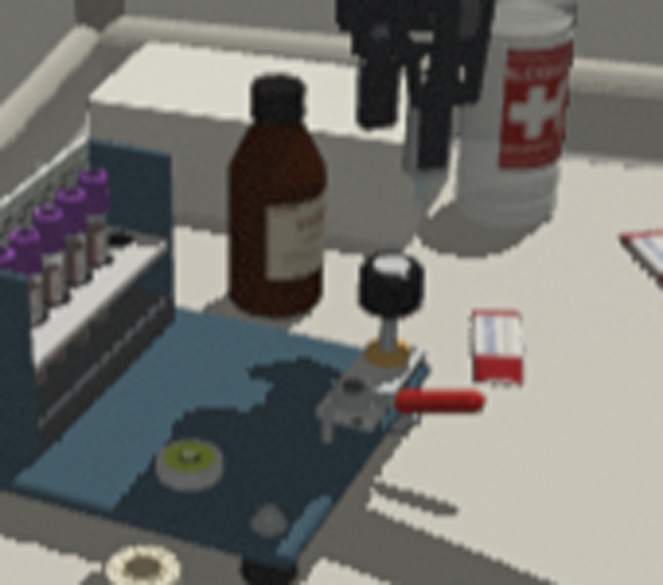

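Emit:
servo_tool:
  rows:
    - [[-1.1,0.8,0],0.115,3.0]
    - [[-1.1,0.8,0],0.115,1.0]
    - [[-1.1,0.8,0],0.115,0]
    - [[-1.0,0.8,0],0.115,0]
    - [[-1.0,0.6,0],0.115,0]

```text
clock: 19.85
eef_pos: [503.7, -38.9, 167.9]
tcp_rot: [-3.14, 0.0, 1.189]
contact_force: [0.2, 0.2, -0.4]
opening: -0.001
```

Emit:
servo_tool:
  rows:
    - [[0,0,0],0.11,0]
    - [[0,0,0],0.11,0]
    - [[0,0,0],0,0]
    - [[0,0,0],0,0]

```text
clock: 20.18
eef_pos: [504.5, -39.4, 168.3]
tcp_rot: [-3.141, 0.0, 1.4]
contact_force: [-0.9, -0.1, -0.9]
opening: 0.002
```

```bash
python3 st.py; python3 - <<'E'
from h import *
hub=np.array([567,-25.5])
for th in np.arange(0,1.65,.1):
    p=np.pi-.171-th; l=np.array([np.cos(p),np.sin(p)]); n=np.array([np.sin(p),-np.cos(p)])
    print(round(th,2),(hub+60*l-17.5*n).round(1),"yaw",round(1.40-th,2))
d=grab('side')
im=d['frame'][100:250,230:400]; cv2.imwrite('pics/s5c.png',cv2.resize(im[:,:,::-1],None,fx=3.9,fy=3.9,interpolation=2))
E
```

```text
t 20.1833 q6 0.089 [504.47 -39.41 168.26] yaw 1.4 Tq [-0.019 -0.006 -0.001] F [-0.9 -0.1 -0.9] 0.0024 eff6 -0.648
0.0 [504.9 -32.5] yaw 1.4
0.1 [504.5 -26.3] yaw 1.3
0.2 [504.7 -20.1] yaw 1.2
0.3 [505.6 -13.9] yaw 1.1
0.4 [507.1  -7.8] yaw 1.0
0.5 [509.1  -1.9] yaw 0.9
0.6 [511.8   3.8] yaw 0.8
0.7 [515.    9.1] yaw 0.7
0.8 [518.7  14.1] yaw 0.6
0.9 [522.9  18.8] yaw 0.5
1.0 [527.5  23. ] yaw 0.4
1.1 [532.6  26.7] yaw 0.3
1.2 [537.9  29.8] yaw 0.2
1.3 [543.6  32.5] yaw 0.1
1.4 [549.5  34.5] yaw -0.0
1.5 [555.6  35.9] yaw -0.1
1.6 [561.8  36.8] yaw -0.2
```

View pics/s5c.png

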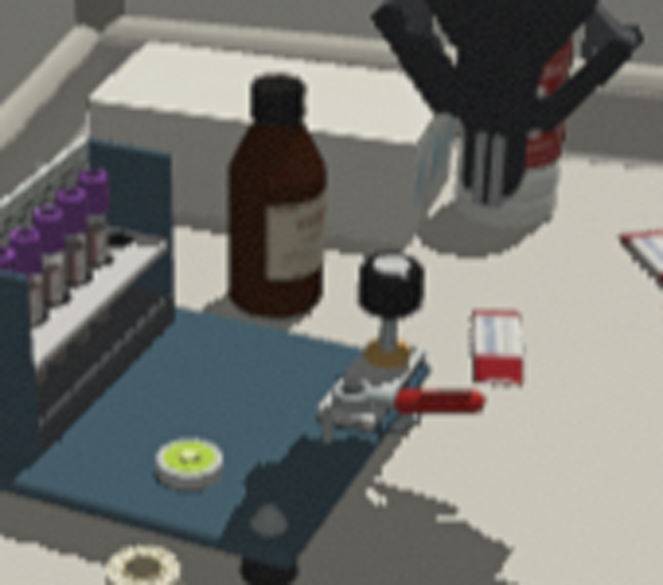

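Emit:
servo_tool:
  rows:
    - [[0,0,-3.0],0,0]
    - [[0,0,-3.0],0,0]
    - [[0,0,-2.5],0,0]
    - [[0,0,-2.0],0,0]
    - [[0,0,0],0,0]

```text
clock: 20.65
eef_pos: [502.1, -39.3, 60.3]
tcp_rot: [-3.135, 0.001, 1.401]
contact_force: [-1.1, -0.9, -0.2]
opening: -0.0
```

Emit:
servo_tool:
  rows:
    - [[0,0,-1.0],0,0]
    - [[0,0,0],0,0]
    - [[0,0,0],0,0]

```text
clock: 20.9
eef_pos: [505.2, -39.5, 54.3]
tcp_rot: [3.141, -0.0, 1.403]
contact_force: [-0.9, -0.7, 0.2]
opening: -0.001
```

```bash
python3 st.py; python3 - <<'E'
from h import *
d=grab('side')
im=d['frame'][100:250,230:400]; cv2.imwrite('pics/s6c.png',cv2.resize(im[:,:,::-1],None,fx=3.9,fy=3.9,interpolation=2))
E
```

```text
t 20.9 q6 0.087 [505.22 -39.53  54.33] yaw 1.403 Tq [-0.018  0.01  -0.019] F [-0.9 -0.7  0.2] -0.0015 eff6 0.022
```

View pics/s6c.png

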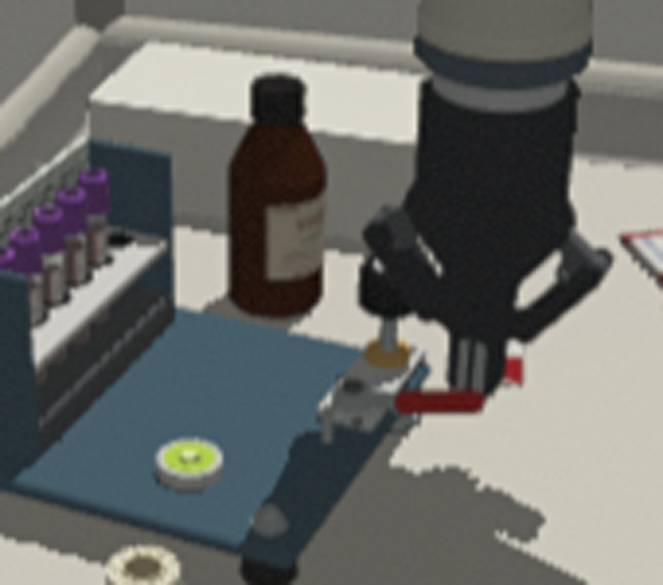

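Emit:
servo_tool:
  rows:
    - [[0,0.7,-0.1],0,0]
    - [[-0.05,0.6,-0.1],-0.1,0]
    - [[0,0.6,0],-0.1,0]
    - [[0.1,0.6,0],-0.1,0]
    - [[0.15,0.6,0],-0.1,0]

```text
clock: 21.37
eef_pos: [507.2, -8.0, 52.7]
tcp_rot: [3.14, -0.0, 0.999]
contact_force: [0.6, -2.6, 1.0]
opening: -0.001
```

Emit:
servo_tool:
  rows:
    - [[0.2,0.6,0],-0.1,0]
    - [[0.27,0.57,0],-0.1,0]
    - [[0.32,0.53,0],-0.1,0]
    - [[0.37,0.5,0],-0.1,0]

```text
clock: 21.7
eef_pos: [518.6, 14.0, 52.7]
tcp_rot: [3.141, -0.0, 0.599]
contact_force: [-1.3, -2.6, -0.1]
opening: 0.001
```

```bash
python3 st.py; python3 - <<'E'
from h import *
d=grab('side')
im=d['frame'][100:250,230:400]; cv2.imwrite('pics/s7c.png',cv2.resize(im[:,:,::-1],None,fx=3.9,fy=3.9,interpolation=2))
E
```

```text
t 21.7 q6 0.997 [518.59  14.02  52.66] yaw 0.599 Tq [-0.377  0.156 -0.016] F [-1.3 -2.6 -0.1] 0.0006 eff6 -2.171
```

View pics/s7c.png

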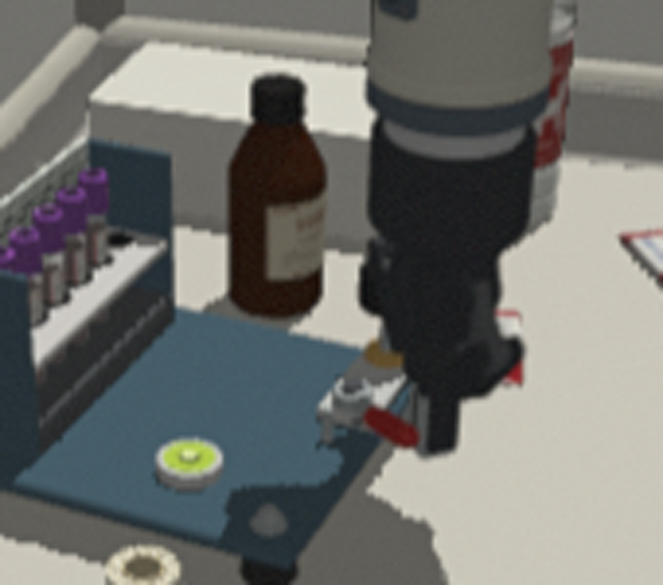

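The lever (crop 390,425) swings with the fingers behind it, at about 2.6 N. I'll continue to the stop.

Emit:
servo_tool:
  rows:
    - [[0.42,0.47,0],-0.1,0]
    - [[0.46,0.42,0],-0.1,0]
    - [[0.51,0.37,0],-0.1,0]
    - [[0.53,0.31,0],-0.1,0]

```text
clock: 22.08
eef_pos: [537.2, 29.7, 52.4]
tcp_rot: [-3.141, 0.0, 0.201]
contact_force: [-2.1, -0.2, 0.3]
opening: -0.002
```

Emit:
servo_tool:
  rows:
    - [[0.57,0.27,0],-0.1,0]
    - [[0.3,0.1,0],-0.05,0]

```text
clock: 22.25
eef_pos: [546.5, 33.6, 52.4]
tcp_rot: [-3.141, -0.0, 0.051]
contact_force: [-2.1, 1.2, 1.4]
opening: 0.001
```

Emit:
servo_tool:
  rows:
    - [[0.2,0.07,0],-0.05,0]

```text
clock: 22.33
eef_pos: [548.2, 34.2, 52.4]
tcp_rot: [-3.141, 0.0, 0.003]
contact_force: [-2.0, 1.6, 1.0]
opening: 0.002
```

Nominal 1.38; I'll nudge on until the force rises at the stop.

Emit:
servo_tool:
  rows:
    - [[0.15,0.04,0],-0.02,0]
    - [[0,0,0],0,0]

```text
clock: 22.5
eef_pos: [549.7, 34.4, 52.3]
tcp_rot: [-3.141, -0.0, -0.015]
contact_force: [-0.5, 0.7, 1.0]
opening: -0.003
```

Emit:
servo_tool:
  rows:
    - [[0.1,0.02,0],-0.02,0]
    - [[0,0,0],0,0]

```text
clock: 22.67
eef_pos: [549.9, 34.5, 51.9]
tcp_rot: [-3.141, 0.001, -0.036]
contact_force: [-4.5, 2.1, 2.4]
opening: -0.001
```

Emit:
servo_tool:
  rows:
    - [[0.06,0.01,0],0,0]
    - [[0,0,0],0,0]

```text
clock: 22.83
eef_pos: [550.0, 34.5, 51.8]
tcp_rot: [-3.142, 0.002, -0.035]
contact_force: [-6.3, 1.6, 5.1]
opening: 0.003
```

```bash
python3 av.py 4; python3 - <<'E'
from h import *
d=grab('side')
im=d['frame'][100:250,230:400]; cv2.imwrite('pics/s8c.png',cv2.resize(im[:,:,::-1],None,fx=3.9,fy=3.9,interpolation=2))
E
```

```text
t 23.03 q6 1.665 [549.98  34.43  51.76] yaw -0.035 Tz 0.0555 sd 0.017 F [-6.36  2.46  4.08] 0.002
```

View pics/s8c.png

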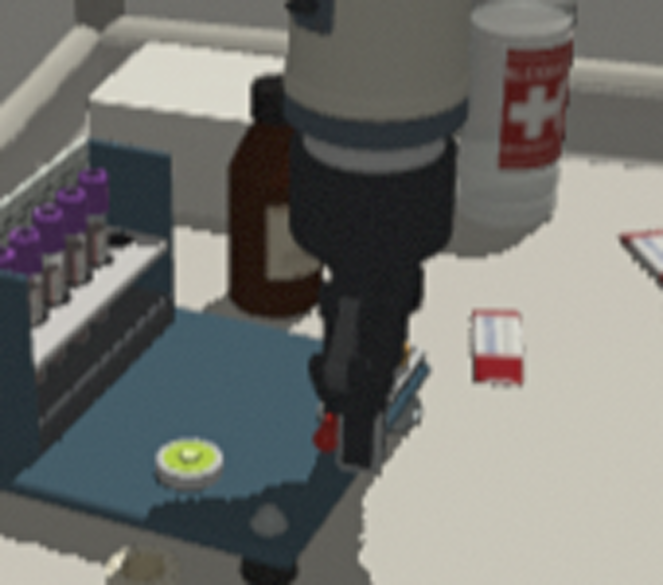

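Emit:
servo_tool:
  rows:
    - [[-1.0,-0.2,0],0,0]
    - [[-2.0,0,0],0,0]
    - [[-1.0,0,1.5],0,0]
    - [[0,0,3.5],0,0]
    - [[0,0,3.5],0,0]

```text
clock: 23.5
eef_pos: [509.3, 31.9, 136.7]
tcp_rot: [3.141, 0.003, -0.035]
contact_force: [2.0, 0.3, 0.2]
opening: 0.004
```

Emit:
servo_tool:
  rows:
    - [[-2,1.5,3],0,0]
    - [[-2.5,1.5,0],0,0]
    - [[-3,1.5,0],0,0]
    - [[-3,1.5,0],0,0]
    - [[-1,1.5,0],0,0]

```text
clock: 23.92
eef_pos: [392.0, 106.9, 166.5]
tcp_rot: [3.141, 0.002, -0.036]
contact_force: [-0.4, 0.1, -0.1]
opening: 0.003
```

```bash
python3 av.py 3; python3 - <<'E'
from h import *
d=grab('side')
im=d['frame'][100:250,230:400]; cv2.imwrite('pics/s9c.png',cv2.resize(im[:,:,::-1],None,fx=3.9,fy=3.9,interpolation=2))
d=grab('top'); im=d['frame'][200:265,255:420]; cv2.imwrite("pics/t9c.png",cv2.resize(im[:,:,::-1],None,fx=4.8,fy=4.8,interpolation=2))
T=np.linalg.inv(np.array(d["camera_from_world"]));v,u=np.mgrid[0:420,0:560]
z=d["depth"]; P=np.stack([(u-d["cx"])/d["f"]*z,(v-d["cy"])/d["f"]*z,z],-1)@T[:3,:3].T+T[:3,3]
m=(P[...,2]>85)&(P[...,2]<106)&(abs(u-356)<14)&(abs(v-230)<14)
print(m.sum(),P[m].mean(0))
E
```

```text
t 24.07 q6 1.867 [395.85 107.77 167.18] yaw -0.034 Tz 0.0308 sd 0.005 F [ 0.06 -0.12  0.09] -0.002
252 [558.39341823 -75.5868435   94.79668697]
```

View pics/s9c.png

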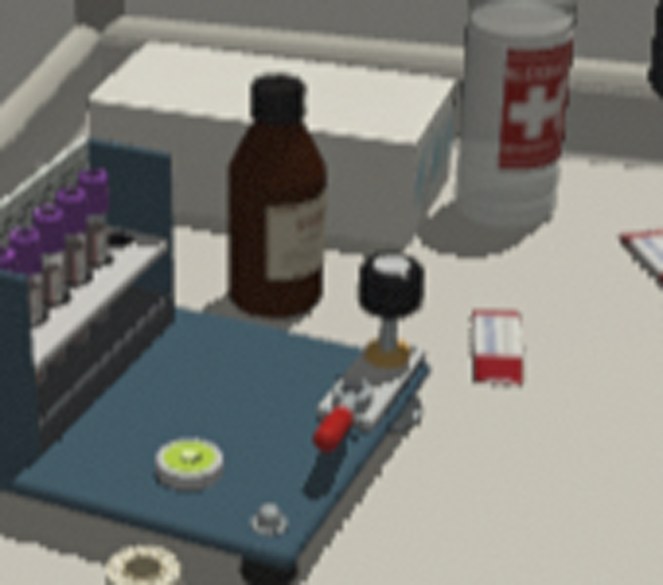

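View pics/t9c.png

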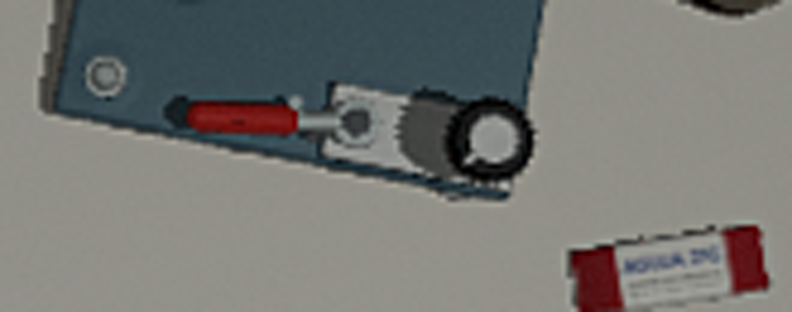

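```bash
python3 - <<'E'
from h import *
def meas(im,tag):
    g=im[215:245,340:372].astype(np.float32).mean(2)
    G=cv2.resize(g,None,fx=10,fy=10,interpolation=cv2.INTER_CUBIC)
    # bright disc centre
    yy,xx=np.mgrid[0:G.shape[0],0:G.shape[1]]
    c=((xx-(357.2-340)*10)**2+(yy-(228.9-215)*10)**2<90**2)
    w=(G>110)&c; 
    n,l,st,ce=cv2.connectedComponentsWithStats(w.astype(np.uint8)); k=1+np.argmax(st[1:,4]); print(tag,n,st[k],ce[k])
    return G,l==k
new=[]
for i in range(3): new.append(grab("top")["frame"].astype(np.float32))
new=np.mean(new,0); old=cv2.imread("pics/top0.png")[:,:,::-1].astype(np.float32)
out=[]
Gs=[]
for im,t in((old,"old"),(new,"new")):
    G,m=meas(im,t); Gs.append(G); out.append(np.clip(G,0,255).astype(np.uint8))
# mark = positive difference in ring, fixed centre
D=Gs[1]-Gs[0]; yy,xx=np.mgrid[0:300,0:320]
for cx,cy in((173,139),(171,139),(175,139),(173,137),(173,141)):
    rr=np.hypot(xx-cx,yy-cy); ring=(rr>45)&(rr<80)
    res=[]
    for s in(-1,1):
        w=np.clip(s*D-15,0,None)*ring; X=(w*(xx-cx)).sum();Y=(w*(yy-cy)).sum(); res.append(np.degrees(np.arctan2(Y,X)))
    print(cx,cy,res,np.radians((res[1]-res[0])%360))
cv2.imwrite("pics/mk.png",np.hstack(out+[np.clip(128+D,0,255).astype(np.uint8)])[:, :960][:, ::1])
im=cv2.imread("pics/mk.png"); cv2.imwrite("pics/mk.png",cv2.resize(im,(800,250)))
E
```

```text
old 4 [ 132   93   97   95 7119] [179.91276865 139.53265908]
new 3 [ 120   92  108   98 7498] [176.73246199 141.36929848]
173 139 [np.float64(-57.07972302530881), np.float64(138.06793714767943)] 3.405969197581652
171 139 [np.float64(-55.38862668444577), np.float64(136.42021710801092)] 3.347695858621856
175 139 [np.float64(-58.769627889048984), np.float64(139.45116767140453)] 3.4596055284524727
173 137 [np.float64(-56.349554315868204), np.float64(136.3757324763255)] 3.363690806374121
173 141 [np.float64(-57.638805397087175), np.float64(139.83779841916783)] 3.446616932250049
```

View pics/mk.png

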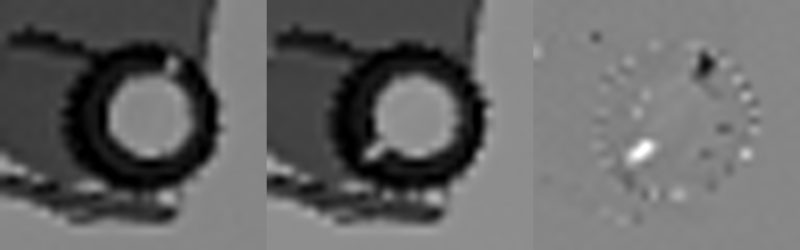

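```bash
python3 -c "
from h import *
s=r.sense();print(s['clock'],s['eef_pos'],s['contact_force']);print(r.sign_off())"
```

```text
24.3167 [397.09154062 106.90715183 166.83070405] [ 1.02835825  0.18458181 -0.62267415]
the job is handed in; nothing more can be done
None
```

I screwed the levelling foot down until it bears lightly, let go of the knob, and swung the red lever to its stop. I handed in at 24.3 s of the 72 s. The foot load is an estimate, because I had no direct reading of it.

- **Foot:** I turned the knob about 3.6 rad clockwise. The wrist torque began to rise at about 3.2 rad and reached about 0.12 N m above the empty-hand reading. After the first release I took a second grip to check, and it read a lower torque than before. The knob had apparently sprung back a little, so I added 0.12 rad and let go again.
- **Foot load:** From torque and angle I estimate 4 to 6 N, but the torque alone allows 5 to 10 N before release. The white mark shows about 3.4 to 3.5 rad of turning, about 0.1 to 0.2 rad less than the hand turned. That is roughly what springback would give and suggests 3 to 5 N.
- **Pressing down:** The hand pushed on the knob with up to about 5 N for short moments, below the 10 N that rocks the stand.
- **Lever:** It swung at about 2 to 3 N until the sideways force rose to about 6 to 7 N without further movement. The last pictures show it pointing left along the plate's front edge.
- **Surroundings:** The measured knob position changed by less than 1 mm, so the stand was not shoved. The bottle and needle packet look undisturbed. The tape roll is only partly in the last views, and I did not measure any of the three. The tool was clear of everything at hand-in.

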